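# Tip a cake dowel out of its tube and lay it on the platter

## Task

Get the wooden cake dowel out of the rocking clear tube with the green fittings: push the open end of that tube down until the dowel slides out along the green tongue, then take the dowel by its exposed end, draw it out and lay it flat in the middle of the grey platter. Leave the blue tube and its white dowel as they are.

Things in the scene. Friction and masses are not known exactly. Their poses are not given: they have to be found in the camera images.
- green_pad (a point): top centre of the flat green thumb pad (24 x 22 mm) on a clear round tube 136 mm long, 32 mm thick, on a wooden stand fixed to the counter. Axes are the tube's: -x along it to its open mouth (21 mm from here, towards the robot), z up when level. Below the mouth a tongue 10 mm wide runs 54 mm further, 33 mm lower than this point, to an upturned lip 5 mm high that stops the dowel
- tube_green (a joint): tilt of the green tube, rad: 0 level, grows as the mouth goes down, stop at 0.60; pin 45 mm behind the pad, 95 mm above the counter. A light spring keeps it level: pressing the pad 25 mm straight down (about 6 N) gives about 0.5. From 0.3 on the dowel slides out by itself to the lip, about 50 mm showing over the tongue; let go, the tube swings back about level and the dowel stays out
- wood_dowel_mid (a point): middle of the loose brown wooden dowel, a round rod 12 mm thick, 110 mm long, 20 g; x along the rod. At first wholly inside the green tube, its near end about 20 mm inside the mouth. Once out at the lip, some 60 mm is still inside, with 13 mm of free height above it: raise it about 12 mm to clear the lip (unloaded, the tube rises a little too) and draw it out level along the tube
- platter: loose round grey platter, 260 mm across, 22 mm high; origin at the centre of its underside; its flat middle is 8 mm above the counter and about 150 mm across
- white_dowel_mid (a point): middle of a white dowel of the same size, inside a tube of the same make with blue fittings; to be left there

How it is judged:
By the outcome, as a careful person would: the job done as asked, in the order asked, and still so for the second after the job is handed in, with the robot touching nothing.
It also fails if it takes over 58 s, if anything falls off the work surface, if the arm or the gripper's body presses on something with over 40 N, if the wrist force passes 120 N, or if a joint passes its speed limit or range.

## Robot

A 7-joint arm with a two-finger parallel gripper is mounted at the origin on a cart in front of the work surface, level with it; the furniture and walls round the work are solid. World frame = base frame: x ahead of the robot, y to its left, z up, the work surface at z = 0. Lengths are in m, angles in rad, forces in N, time in s.
With the tool pointing down it reaches from about 0.4 to 0.9 m from the base axis. Payload 5.5 kg.
Tool frame: the origin (TCP) lies on the centre line of the jaws, within the pads' length; the fingertips stand arm.tip_reach ahead of it and the grasp point (between the pads) lies 11 mm behind it (arm.tip_reach is the distance from the TCP to the fingertips, in m); z points along the fingers, x is the direction in which the jaws open and shut, and the axes are right-handed (so a half turn about z gives the same grasp; the last joint's range is limited). The gripper opens to 92 mm and grips with 3 to 60 N. Pads are 19 mm wide; open, the fingers measure 130 mm over their backs; the gripper's body (75 mm by 190 mm) begins 47 mm behind the grasp point.
Start: joints at [-1.039, 0.501, -0.427, 1.55, 0.221, 1.138, -0.21], TCP at [0.173, 0.627, 0.235] pointing down, gripper open.
Joint ranges: [-2.88, 2.88], [-0.31, 2.03], [-1.54, 1.56], [0.2, 2.42], [-1.41, 4.55], [0.19, 2.02], [-2.57, 2.57]. Speed limits (rad/s): [2.57, 2.57, 3.14, 3.14, 3.14, 3.14, 3.14].

## Interface

Orientations are given as a unit quaternion [w, x, y, z].
In Python, from cell import arm gives the robot as it stands. The module is installed in compiled form; this text tells all that it offers.
- The arm moves only by the tool send_rows, never from a script. Its argument "motion" is text: rows parted by semicolons, each of 7 numbers parted by spaces: the shift along the tool's x, y, z in m, then the turn, a rotation vector about the tool's x, y, z in rad, then the opening, from 0 (shut) to 1 (fully open). In form: x y z wx wy wz grip; .... A call has 1 to 5 rows; each row is the pose to reach, as a shift and turn from the pose commanded when the call began, along the tool's axes at that moment; what a row does not reach only later rows make up. A row lasts 1/12 s, in which the tool goes at most 41.7 mm and 7.16 degrees, less where a joint would pass 70% of its speed; a pose out of reach is approached as far as the arm can. A call with a gripper value outside its range is refused whole. The fingers move at their own pace and stop on an object; "grip_force" is the grip in N (left out, the last holds). Time passes only in rows, so rows that repeat a pose let the fingers close. It gives the time, the measured TCP pose, the force and the opening at its end, in the units of the state.
- arm.get_obs(): the state, without advancing time (a new reading comes with each control period).
- arm.camera(name): name is "side" or "top" or "wrist"; returns a dict with "frame" (384x512x3 uint8, red, green, blue), "vertical_fov" (degrees; the focal length in pixels is half the picture's height over the tangent of half this angle, whatever the lens; pixels are square), "cx", "cy" (the principal point, pixels), "R" (3x3) and "t" (3): a world point X has camera coordinates R X + t; the wrist camera has in their place "T_tool_cam" (4x4, takes a point from camera to tool coordinates, whose origin is the TCP and whose axes are the tool frame's). Camera axes: x right, y down, z forward; pixel columns grow to the right and rows downward; lengths in m; the calibration is good to about 2 mm. A picture is of the moment at which its call begins: read the wrist's pose just before it. There is no depth.
- arm.close_job(): hands the job in, once; it reports no verdict.
Trained networks look in a picture, given as the dict that the camera call returned (one of the last four; its "shot" number tells which), for a name from the list of things; names that differ only in an ending like _2 or _b are one class to them, and where a whole thing is asked for, a point or a joint stands for the part that bears it (a point fixed in the world has none). Each returns a list of dicts, best first, with "score" (0 to 1); they miss things now and then, are a little off and sometimes report something else, mostly with a low value. They report only what shows in the picture. A call takes as long as a camera call.
- arm.search_frame(picture, thing): "centre" ([column, row] in pixels, amid what is visible of it).
- arm.outline_of(picture, thing): "region" (384x512 bool, what is visible of it) and "centre" ([column, row] in pixels, amid what is visible of it).
The state is a dict: "clock": time; "qpos": joint angles; "joint_velocities": joint speeds; "tau": joint torques, N m; "tool_pos": TCP position; "tool_rot": TCP orientation; "ft_force": force on the tool from outside, world axes, zero at the start; "ft_torque": the same for the moment, N m; "gripper_width": finger opening in m.
Only numpy, scipy, OpenCV 4.12 (cv2) and the standard library are available. Lean on these libraries where they do the work, as an engineer would, in place of code of your own. Each camera call takes 0.05 s, during which the arm holds its last target.

## Working session

There is one attempt and no reset: what is moved stays moved. The work goes in short steps, Python scripts to look and compute and a tool call to move; the robot and the scene stay as the last step left them, time stands still between calls to the robot, and variables do not carry over. Pictures are saved under pics/ and viewed, and the job is handed in when it is done.

Besides the shell and the picture viewer there is one more tool, called after ">>>" as a command line: name --argument value ..., lists and objects as JSON in quotes. send_rows: Moves the arm, as the interface text tells. Its arguments: {"type":"object","properties":{"motion":{"type":"string"},"grip_force":{"type":"number"}},"required":["motion"]}

```bash
mkdir -p pics; cat > h.py <<'E'
import numpy as np, cv2, json
from cell import arm
def save(p,n): cv2.imwrite('pics/'+n+'.png',cv2.cvtColor(p['frame'],cv2.COLOR_RGB2BGR))
def f(p): return 192/np.tan(np.radians(p['vertical_fov'])/2)
def R(q):
    w,x,y,z=q
    return np.array([[1-2*(y*y+z*z),2*(x*y-z*w),2*(x*z+y*w)],[2*(x*y+z*w),1-2*(x*x+z*z),2*(y*z-x*w)],[2*(x*z-y*w),2*(y*z+x*w),1-2*(x*x+y*y)]])
def pose(p,o=None):
    # world->cam R,t
    if 'R' in p: return np.array(p['R']),np.array(p['t'])
    T=np.array(p['T_tool_cam']); Rw=R(o['tool_rot'])
    Rc=Rw@T[:3,:3]; tc=Rw@T[:3,3]+np.array(o['tool_pos'])
    return Rc.T,-Rc.T@tc
def ray(p,uv,o=None):
    Rr,t=pose(p,o); d=np.array([(uv[0]-p['cx'])/f(p),(uv[1]-p['cy'])/f(p),1]); d=Rr.T@d
    return -Rr.T@t,d/np.linalg.norm(d)
def atz(p,uv,z,o=None):
    c,d=ray(p,uv,o); return c+d*(z-c[2])/d[2]
def tri(rs):
    A=0;b=0
    for c,d in rs:
        M=np.eye(3)-np.outer(d,d);A=A+M;b=b+M@c
    X=np.linalg.solve(A,b); return X,[np.linalg.norm((np.eye(3)-np.outer(d,d))@(X-c)) for c,d in rs]
def proj(p,X,o=None):
    Rr,t=pose(p,o); c=Rr@np.array(X)+t; return np.array([p['cx']+f(p)*c[0]/c[2],p['cy']+f(p)*c[1]/c[2]])
E
python3 - <<'E'
from h import *
np.set_printoptions(precision=4,suppress=True)
o=arm.get_obs(); print(o, arm.tip_reach)
for n in ['side','top','wrist']:
    p=arm.camera(n); save(p,n+'0'); print(n,p['vertical_fov'],p['cx'],p['cy'],p.get('R'),p.get('t'),p.get('T_tool_cam'))
    for t in ['green_pad','tube_green','wood_dowel_mid','platter','white_dowel_mid']:
        print(t,[(np.round(r['centre'],1),round(r['score'],2)) for r in arm.search_frame(p,t)][:3])
E
```

```text
{'clock': 0.0, 'qpos': array([-1.0388,  0.5019, -0.4268,  1.5514,  0.2208,  1.1383, -0.2103]), 'joint_velocities': array([-0.0001, -0.0012, -0.0003,  0.0028,  0.0007,  0.    , -0.0003]), 'tau': array([ -0.    , -56.6583,  -5.8159, -27.9124,  -0.0686,   0.0309,
         0.0002]), 'tool_pos': array([0.1725, 0.626 , 0.2337]), 'tool_rot': array([ 0.0006,  0.7955,  0.606 , -0.0008]), 'ft_force': array([-0.6465, -0.358 ,  0.4562]), 'ft_torque': array([-0.013 , -0.0194, -0.0031]), 'gripper_width': 0.09173659044976812} 0.008
side 47.91410259078754 252.52199528383665 196.07961476038838 [[ 1.     -0.0032  0.0081]
 [ 0.0047 -0.5841 -0.8117]
 [ 0.0073  0.8117 -0.584 ]] [-0.5078  0.09    1.158 ] None
green_pad [(array([256.7, 139.5]), 0.65)]
tube_green [(array([255.5, 141.5]), 0.58)]
wood_dowel_mid []
platter [(array([236. , 230.7]), 0.84)]
white_dowel_mid [(array([233.5, 230.2]), 0.33)]
top 57.40272632551009 252.68145166316563 189.52326107189356 [[ 0.0173 -0.9998  0.002 ]
 [-0.9779 -0.0173 -0.2082]
 [ 0.2082  0.0017 -0.9781]] [-0.0286  0.5114  0.8655] None
green_pad [(array([110.5, 180.3]), 0.87)]
tube_green [(array([116.2, 178.8]), 0.78)]
wood_dowel_mid []
platter [(array([251.3, 213.7]), 0.93)]
white_dowel_mid []
wrist 65.94053307235859 258.13497352958217 189.68749843116962 None None [[ 1.      0.0002  0.0002 -0.0008]
 [-0.0002  0.9617  0.2742 -0.0743]
 [-0.0001 -0.2742  0.9617 -0.1494]
 [ 0.      0.      0.      1.    ]]
green_pad []
tube_green []
wood_dowel_mid []
platter []
white_dowel_mid []
```

View pics/side0.png

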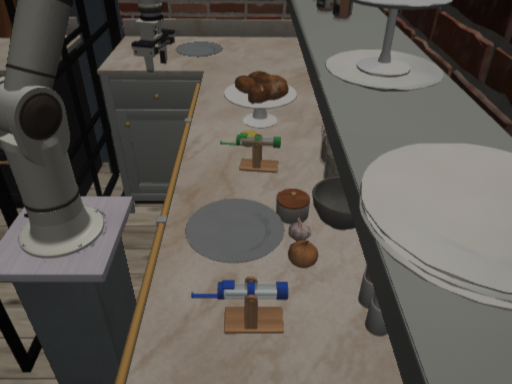

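View pics/top0.png

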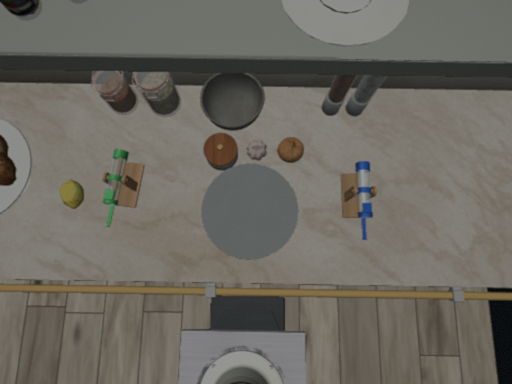

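```bash
python3 - <<'E'
import cv2
a=cv2.imread('pics/side0.png')[90:210,190:330];b=cv2.imread('pics/top0.png')[120:240,40:180]
cv2.imwrite('pics/crop0.png',cv2.resize(cv2.vconcat([a,b]),None,fx=2.5*1,fy=2.5,interpolation=cv2.INTER_CUBIC))
E
```

```text
(no output)
```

View pics/crop0.png

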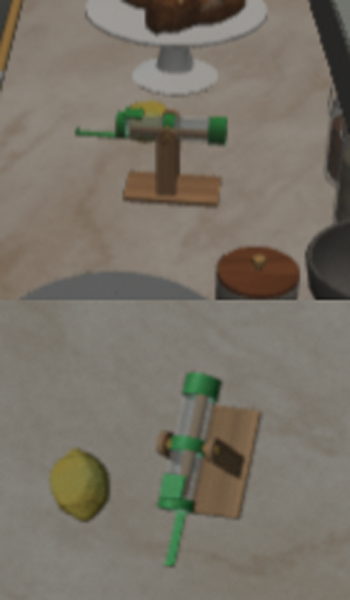

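```bash
python3 - <<'E'
from h import *
np.set_printoptions(precision=4,suppress=True)
s=arm.camera('side');t=arm.camera('top')
for n,a,b in [('tip',(220.8,142.8),(107.5,225)),('pad',(240,136),(109.2,196)),('cap',(276.8,142),(120.8,154)),('collar',(257,139),(114.8,178.8))]:
    X,e=tri([ray(s,a),ray(t,b)]); print(n,X,e,atz(t,b,.1))
for n in ['platter','green_pad']:
  for p in (s,t):
    r=arm.outline_of(p,n)
    if r:
        g=r[0]['region']; ys,xs=np.nonzero(g); print(n,r[0]['centre'],xs.min(),xs.max(),ys.min(),ys.max(),g.sum(), atz(p,r[0]['centre'],.015))
print(atz(t,(72,194),.03))
E
```

```text
tip [0.4079 0.3396 0.0804] [np.float64(0.0016844237441214678), np.float64(0.00168442374412149)] [0.4075 0.3319 0.1   ]
pad [0.4727 0.329  0.1119] [np.float64(0.004416063936921485), np.float64(0.00441606393692159)] [0.4793 0.3351 0.1   ]
cap [0.5868 0.3174 0.0971] [np.float64(0.0023195515064931738), np.float64(0.0023195515064930285)] [0.5883 0.3168 0.1   ]
collar [0.5224 0.3245 0.1027] [np.float64(0.0002617092508615668), np.float64(0.00026170925086174923)] [0.5233 0.3256 0.1   ]
platter [233.5, 229.1] 186 283 199 262 4927 [ 0.4574 -0.0126  0.015 ]
platter [250.8, 213.5] 201 297 164 258 7207 [ 0.454  -0.0156  0.015 ]
green_pad [255.3, 136.6] 221 280 133 147 519 [0.5194 0.5059 0.015 ]
green_pad [113.3, 179.4] 103 128 149 226 913 [0.5418 0.3641 0.015 ]
[0.4961 0.4646 0.03  ]
```

```bash
cat >> h.py <<'E'
from scipy.spatial.transform import Rotation as Ro
def delta(x,y,z,yaw=1.47,pitch=0):
    """move to world pos with tool x at yaw, tool down; prints rows values"""
    o=arm.get_obs(); Rc=R(o['tool_rot'])
    X=np.array([np.cos(yaw),np.sin(yaw),0]);Z=np.array([0,0,-1.]);Rt=np.stack([X,np.cross(Z,X),Z],1)
    Rt=Rt@Ro.from_rotvec([pitch,0,0]).as_matrix()
    d=Rc.T@(np.array([x,y,z])-o['tool_pos']); w=Ro.from_matrix(Rc.T@Rt).as_rotvec()
    print('clock',o['clock'],'delta',np.round(d,4),'rot',np.round(w,4),'pos',np.round(o['tool_pos'],4),'F',np.round(o['ft_force'],1),'g',o['gripper_width'])
E
python3 -c "
from h import *
delta(.40,.335,.25)"
```

```text
clock 1.2 delta [-0.2208  0.2967 -0.0153] rot [-0.    -0.    -0.168] pos [0.1726 0.6267 0.2347] F [-0.3 -0.  -0.6] g 0.09174349087327102
```

>>> send_rows --motion "-0.022 0.03 -0.003 0 0 -0.017 1; -0.044 0.06 -0.006 0 0 -0.034 1; -0.066 0.09 -0.01 0 0 -0.05 1; -0.088 0.12 -0.013 0 0 -0.067 1; -0.11 0.15 -0.015 0 0 -0.085 1"

```text
clock: 1.62
tool_pos: [0.2889, 0.4795, 0.2501]
tool_rot: [-0.0, 0.769, 0.64, 0.0]
ft_force: [0.9, 0.5, 0.3]
gripper_width: 0.0919
```

```bash
python3 -c "
from h import *
delta(.40,.335,.25)"
```

```text
clock 1.6167 delta [-1.219e-01  1.355e-01  1.000e-04] rot [ 0.0004 -0.0006 -0.0819] pos [0.2889 0.4795 0.2501] F [0.9 0.5 0.3] g 0.09185644570643783
```

>>> send_rows --motion "-0.028 0.03 0 0 0 -0.02 0; -0.056 0.06 0 0 0 -0.04 0; -0.084 0.092 0 0 0 -0.06 0; -0.114 0.126 0 0 0 -0.08 0; -0.114 0.126 0 0 0 -0.08 0" --grip_force 20

```text
clock: 2.03
tool_pos: [0.3971, 0.3378, 0.2497]
tool_rot: [0.002, 0.746, 0.666, -0.0]
ft_force: [1.2, -0.1, -0.4]
gripper_width: 0.0631
```

```bash
python3 - <<'E'
from h import *
o=arm.get_obs();p=arm.camera('wrist');save(p,'w1');print(o['tool_pos'],o['tool_rot'],o['gripper_width'])
for t in ['green_pad','wood_dowel_mid']:print([(r['centre'],r['score']) for r in arm.search_frame(p,t)])
for X in [(.408,.337,.08),(.475,.329,.112),(.587,.317,.097)]: print(proj(p,X,o))
E
```

```text
[0.39708167 0.33780239 0.24967885] [ 2.46000147e-03  7.46188444e-01  6.65730184e-01 -2.75611747e-04] 0.06305840953121741
[([259.9, 247.6], 0.64)]
[([42.2, 197.5], 0.53)]
[259.65687516 184.32575189]
[259.28371896 252.71158806]
[259.8142974  329.48351667]
```

View pics/w1.png

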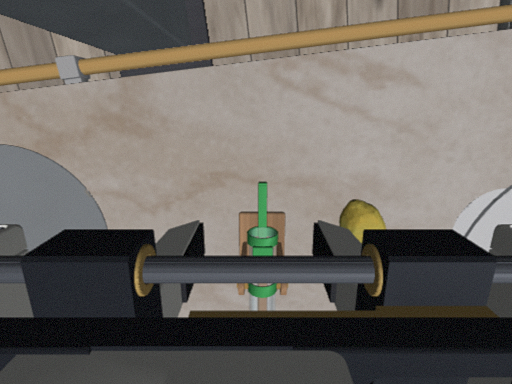

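```bash
python3 - <<'E'
from h import *
np.set_printoptions(precision=4,suppress=True)
a=cv2.imread('pics/w1.png')[170:320,200:330]
cv2.imwrite('pics/w1c.png',cv2.resize(a,None,fx=4,fy=4,interpolation=cv2.INTER_CUBIC))
o=arm.get_obs();p=arm.camera('wrist');s=arm.camera('side');t=arm.camera('top')
save(s,'s1');save(t,'t1')
X,e=tri([ray(p,(262.5,183),o),ray(s,(220.8,142.8)),ray(t,(107.5,225))]);print(X,e)
E
```

```text
[0.4062 0.3464 0.0738] [np.float64(0.004391846603042168), np.float64(0.0022265183189412617), np.float64(0.005387174565337187)]
```

View pics/w1c.png

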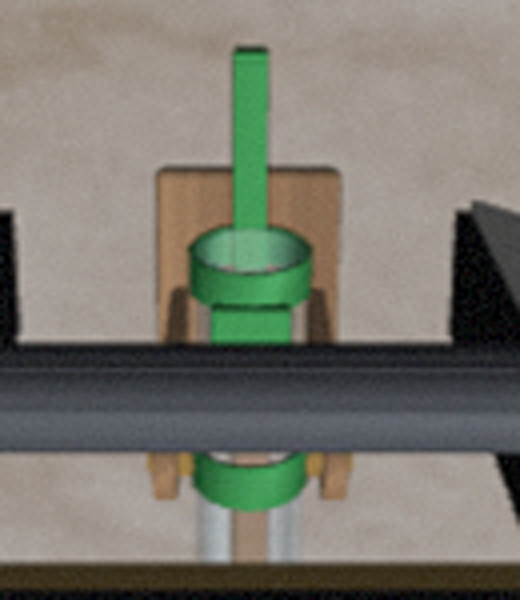

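```bash
python3 - <<'E'
from h import *
np.set_printoptions(precision=4,suppress=True)
o=arm.get_obs();p=arm.camera('wrist');save(p,'w2')
print(o['tool_pos'],o['tool_rot'],2*np.arctan2(o['tool_rot'][2],o['tool_rot'][1]))
a=cv2.imread('pics/w2.png')[170:320,200:330]
cv2.imwrite('pics/w2c.png',cv2.resize(a,None,fx=4,fy=4,interpolation=cv2.INTER_CUBIC))
a=cv2.imread('pics/s1.png')[115:175,210:300];b=cv2.imread('pics/t1.png')[140:240,75:165]
cv2.imwrite('pics/c1.png',cv2.resize(cv2.vconcat([a,b[:,:90]]),None,fx=3.7,fy=3.7,interpolation=cv2.INTER_CUBIC))
E
```

```text
[0.3896 0.3475 0.2498] [-0.0005  0.7418  0.6707  0.0001] 1.4702333461056305
```

View pics/w2c.png

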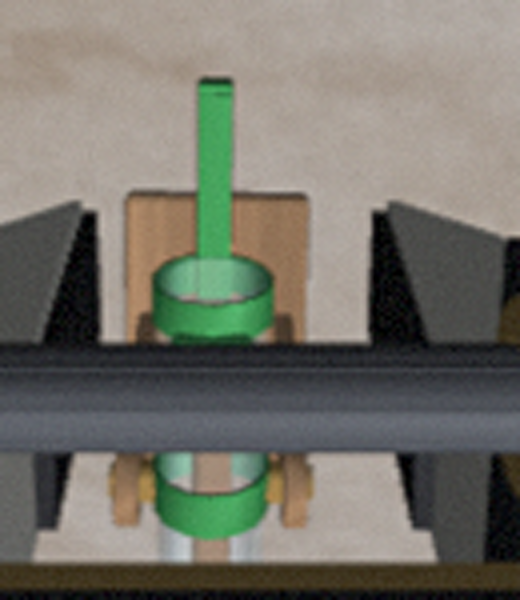

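View pics/c1.png

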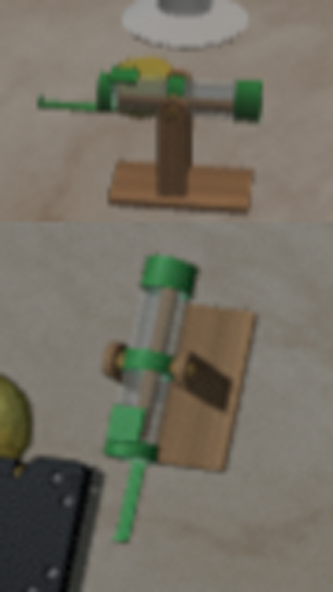

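```bash
python3 - <<'E'
from h import *
np.set_printoptions(precision=4,suppress=True)
o=arm.get_obs();p=arm.camera('wrist');s=arm.camera('side');t=arm.camera('top')
for n,w,a,b in [('lip',(253.75,190),(221.1,140.9),(107.7,225.9)),('pad',None,(243.2,135),(109.3,194.3)),('cap',None,(277.5,142),(121.2,154)),]:
    rs=[ray(s,a),ray(t,b)]
    print(n,*tri(rs))
    if w: print(tri(rs+[ray(p,w,o)]),tri(rs[:1]+[ray(p,w,o)]),tri(rs[1:]+[ray(p,w,o)]))
    if w: print(atz(p,w,.083,o))
print('collar top', atz(p,(252.6,170+492/4),.1,o), atz(t,(114.9,177.8),.113))
E
```

```text
lip [0.4071 0.336  0.0887] [np.float64(0.0006070646728092265), np.float64(0.0006070646728093091)]
(array([0.4063, 0.3394, 0.0853]), [np.float64(0.001838692174904981), np.float64(0.0021067040840123735), np.float64(0.0021348227249335136)]) (array([0.4058, 0.3409, 0.0856]), [np.float64(0.0015356918003941536), np.float64(0.001535691800394066)]) (array([0.4072, 0.3404, 0.0772]), [np.float64(0.0005025361657996267), np.float64(0.000502536165799622)])
[0.405  0.3405 0.083 ]
pad [0.4797 0.329  0.1144] [np.float64(0.001167813878275593), np.float64(0.0011678138782756455)]
cap [0.588  0.3167 0.0971] [np.float64(0.0012352321199268616), np.float64(0.0012352321199268735)]
collar top [0.5244 0.3269 0.1   ] [0.5228 0.3203 0.113 ]
```

```bash
python3 -c "
from h import *
delta(.477,.332,.14)"
```

```text
clock 2.5333 delta [-0.0059  0.088   0.1096] rot [-0.0003 -0.0002 -0.0006] pos [0.3901 0.3468 0.2497] F [-0.1 -0.6  0.1] g 0.02304466832307007
```

>>> send_rows --motion "-0.002 0.03 0.01 0 0 0 0; -0.004 0.06 0.03 0 0 0 0; -0.006 0.085 0.055 0 0 0 0; -0.006 0.088 0.085 0 0 0 0; -0.006 0.088 0.11 0 0 0 0"

```text
clock: 2.95
tool_pos: [0.4798, 0.3297, 0.1379]
tool_rot: [0.0, 0.744, 0.669, 0.0]
ft_force: [-0.9, -0.3, -0.0]
gripper_width: 0.0007
```

>>> send_rows --motion "0 0 0 0 0 0 0; 0 0 0 0 0 0 0; 0 0 0 0 0 0 0"

```text
clock: 3.2
tool_pos: [0.4781, 0.3319, 0.141]
tool_rot: [-0.0, 0.742, 0.67, 0.001]
ft_force: [0.8, 0.4, -0.1]
gripper_width: 0.0006
```

```bash
python3 - <<'E'
from h import *
delta(.477,.332,.14)
s=arm.camera('side');t=arm.camera('top')
a=s['frame'][100:190,190:310];b=t['frame'][130:240,65:185]
im=cv2.vconcat([a,b]);cv2.imwrite('pics/c2.png',cv2.cvtColor(cv2.resize(im,None,fx=3,fy=3,interpolation=cv2.INTER_CUBIC),cv2.COLOR_RGB2BGR))
E
```

```text
clock 3.2 delta [ 0.     -0.0011  0.001 ] rot [ 0.0009 -0.0013 -0.0017] pos [0.4781 0.3319 0.141 ] F [ 0.8  0.4 -0.1] g 0.0006286370358260836
```

View pics/c2.png

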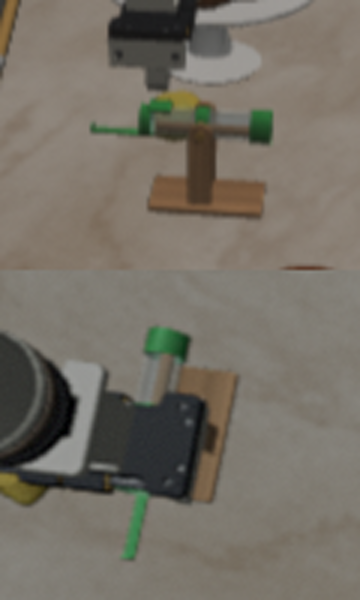

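>>> send_rows --motion "0 0 0.008 0 0 0 0; 0 0 0.016 0 0 0 0; 0 0 0.024 0 0 0 0; 0 0 0.03 0 0 0 0; 0 0 0.03 0 0 0 0"

```text
clock: 3.72
tool_pos: [0.4759, 0.3314, 0.1086]
tool_rot: [-0.001, 0.742, 0.67, -0.001]
ft_force: [-4.8, 2.6, 5.4]
gripper_width: 0.0004
```

>>> send_rows --motion "0 0 0.004 0 0 0 0; 0 0 0.008 0 0 0 0; 0 0 0.011 0 0 0 0; 0 0 0.013 0 0 0 0; 0 0 0.013 0 0 0 0"

```text
clock: 4.13
tool_pos: [0.4766, 0.3316, 0.099]
tool_rot: [-0.0, 0.742, 0.67, -0.0]
ft_force: [-11.1, -4.2, 23.2]
gripper_width: 0.0006
```

```bash
cat > v.py <<'E'
import sys
from h import *
delta(.477,.332,.14)
s=arm.camera('side');t=arm.camera('top')
a=s['frame'][100:190,190:310];b=t['frame'][130:240,65:185]
im=cv2.vconcat([a,b]);cv2.imwrite('pics/%s.png'%sys.argv[1],cv2.cvtColor(cv2.resize(im,None,fx=3,fy=3,interpolation=cv2.INTER_CUBIC),cv2.COLOR_RGB2BGR))
E
python3 v.py c3
```

```text
clock 4.1333 delta [ 0.0004  0.0003 -0.041 ] rot [-0.0011  0.0002 -0.0018] pos [0.4766 0.3316 0.099 ] F [-11.1  -4.2  23.2] g 0.0005742400292739401
```

View pics/c3.png

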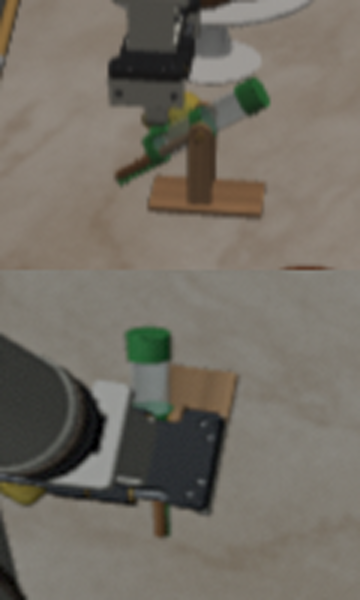

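>>> send_rows --motion "0 0 -0.008 0 0 0 0; 0 0 -0.016 0 0 0 0; 0 0 -0.024 0 0 0 0; 0 0 -0.034 0 0 0 0; 0 0 -0.05 0 0 0 0"

```text
clock: 4.65
tool_pos: [0.4775, 0.3295, 0.1461]
tool_rot: [-0.0, 0.743, 0.669, -0.001]
ft_force: [-0.1, -0.2, 0.7]
gripper_width: 0.0001
```

```bash
python3 -c "
from h import *
delta(.37,.343,.22)"
```

```text
clock 4.65 delta [ 0.0021 -0.1084 -0.0737] rot [-0.0017  0.0019 -0.0036] pos [0.4775 0.3295 0.1461] F [-0.1 -0.2  0.7] g 8.621368870972464e-05
```

>>> send_rows --motion "0 -0.01 -0.03 0 0 0 0.45; 0 -0.04 -0.055 0 0 0 0.45; 0 -0.07 -0.07 0 0 0 0.45; 0 -0.108 -0.074 0 0 0 0.45; 0 -0.108 -0.074 0 0 0 0.45"

```text
clock: 5.07
tool_pos: [0.3643, 0.3438, 0.2226]
tool_rot: [-0.001, 0.741, 0.672, 0.0]
ft_force: [-0.3, 0.2, 0.0]
gripper_width: 0.0289
```

>>> send_rows --motion "0 0 0 0 0 0 0.45; 0 0 0 0 0 0 0.45; 0 0 0 0 0 0 0.45"

```text
clock: 5.32
tool_pos: [0.3718, 0.3412, 0.2206]
tool_rot: [0.0, 0.743, 0.669, 0.0]
ft_force: [1.1, -0.3, -0.5]
gripper_width: 0.041
```

```bash
python3 v.py c4; python3 - <<'E'
from h import *
o=arm.get_obs();p=arm.camera('wrist');save(p,'w4')
print(o['tool_pos'],o['tool_rot'],o['gripper_width'])
print([(r['centre'],r['score']) for r in arm.search_frame(p,'wood_dowel_mid')])
E
```

```text
clock 5.3167 delta [0.002  0.1056 0.0806] rot [ 0.0004  0.0002 -0.0047] pos [0.3718 0.3412 0.2206] F [ 1.1 -0.3 -0.5] g 0.04095218612882612
[0.37159999 0.34119609 0.22029282] [-1.47211683e-05  7.43503565e-01  6.68731896e-01 -3.14655833e-04] 0.04145287616560967
[([263.3, 238.6], 0.56)]
```

View pics/c4.png

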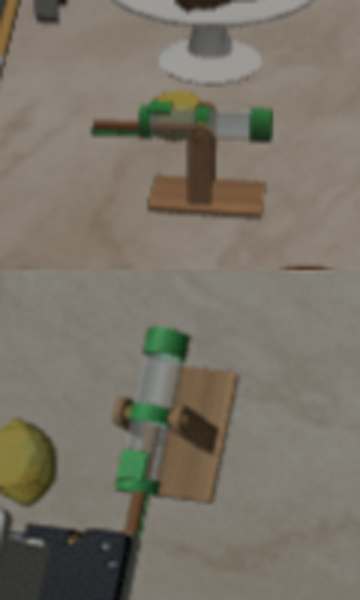

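View pics/w4.png

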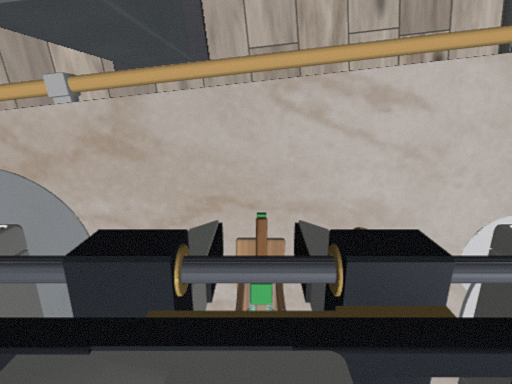

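```bash
python3 - <<'E'
from h import *
np.set_printoptions(precision=4,suppress=True)
a=cv2.imread('pics/w4.png')[195:320,210:310]
cv2.imwrite('pics/w4c.png',cv2.resize(a,None,fx=4.5,fy=4.5,interpolation=cv2.INTER_CUBIC))
o=arm.get_obs();p=arm.camera('wrist');s=arm.camera('side')
c=cv2.resize(s['frame'][120:165,210:290],None,fx=7,fy=7,interpolation=cv2.INTER_CUBIC)
cv2.imwrite('pics/s4c.png',cv2.cvtColor(c,cv2.COLOR_RGB2BGR))
print(o['tool_pos'])
for v in (213,219,235,250): print(v,atz(p,(262,v),.085,o),atz(p,(262,v),.09,o))
E
```

```text
[0.3712 0.3414 0.2202]
213 [0.4028 0.3413 0.085 ] [0.401  0.3414 0.09  ]
219 [0.4094 0.3406 0.085 ] [0.4074 0.3408 0.09  ]
235 [0.4272 0.3388 0.085 ] [0.4249 0.339  0.09  ]
250 [0.4444 0.3371 0.085 ] [0.4418 0.3373 0.09  ]
```

View pics/w4c.png

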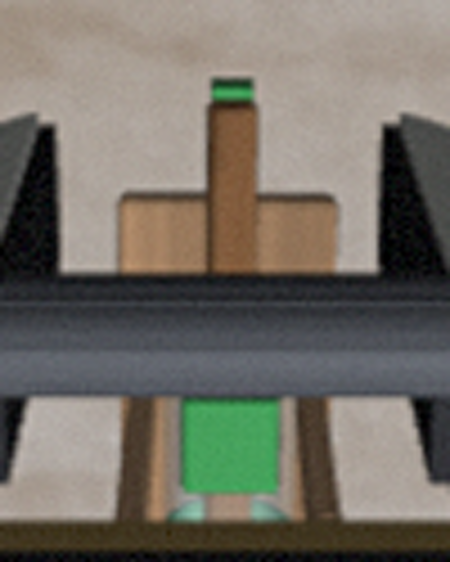

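View pics/s4c.png

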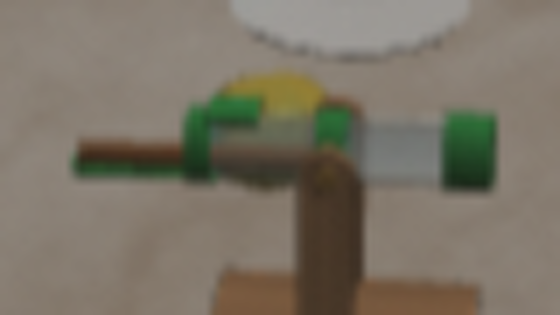

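```bash
python3 - <<'E'
from h import *
np.set_printoptions(precision=4,suppress=True)
s=arm.camera('side')
def aty(uv,y):
    c,d=ray(s,uv); return c+d*(y-c[1])/d[1]
for uv in [(222.1,141.6),(228.6,141.7),(234,141.8)]:
    for y in (.337,.339): print(uv,aty(uv,y))
print('lip top/tongue bottom',aty((221,145),.339))
delta(.427,.339,.12)
E
```

```text
(222.1, 141.6) [0.4107 0.337  0.0858]
(222.1, 141.6) [0.4106 0.339  0.0847]
(228.6, 141.7) [0.4315 0.337  0.0856]
(228.6, 141.7) [0.4314 0.339  0.0845]
(234, 141.8) [0.4488 0.337  0.0853]
(234, 141.8) [0.4488 0.339  0.0842]
lip top/tongue bottom [0.4066 0.339  0.0723]
clock 5.6667 delta [0.0033 0.0562 0.1004] rot [-0.0006  0.0003 -0.0036] pos [0.3708 0.3416 0.2204] F [-0.2  0.6 -1. ] g 0.04139982346544344
```

>>> send_rows --motion "0.003 0.02 0.02 0 0 0 0.45; 0.003 0.045 0.05 0 0 0 0.45; 0.003 0.059 0.08 0 0 0 0.45; 0.003 0.059 0.1 0 0 0 0.45; 0.003 0.059 0.1 0 0 0 0.45"

```text
clock: 6.08
tool_pos: [0.4279, 0.3358, 0.1161]
tool_rot: [-0.0, 0.743, 0.669, -0.004]
ft_force: [-1.0, 0.7, -0.6]
gripper_width: 0.0412
```

```bash
python3 - <<'E'
from h import *
delta(.43,.3385,.086)
o=arm.get_obs();p=arm.camera('wrist');s=arm.camera('side')
c=cv2.resize(s['frame'][120:165,210:290],None,fx=5,fy=5,interpolation=cv2.INTER_CUBIC)
c=cv2.vconcat([c,cv2.resize(p['frame'][150:310,155:355],(400,320))])
cv2.imwrite('pics/s5c.png',cv2.cvtColor(c,cv2.COLOR_RGB2BGR))
E
```

```text
clock 6.0833 delta [0.0031 0.002  0.0301] rot [-0.006   0.0057 -0.0049] pos [0.4279 0.3358 0.1161] F [-1.   0.7 -0.6] g 0.041223826520543794
```

View pics/s5c.png

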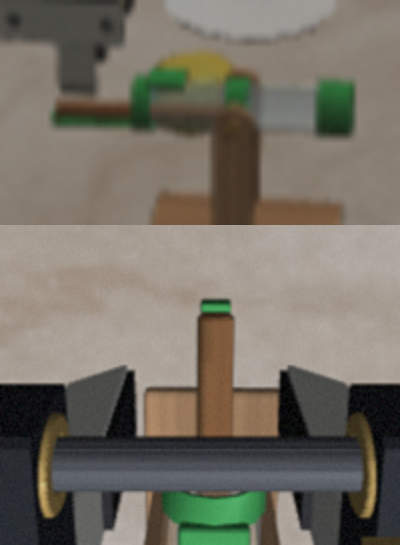

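```bash
python3 - <<'E'
from h import *
delta(.43,.3385,.086)
o=arm.get_obs();p=arm.camera('wrist');save(p,'w6')
cv2.imwrite('pics/w6c.png',cv2.cvtColor(cv2.resize(p['frame'][150:310,155:355],None,fx=4,fy=3.6),cv2.COLOR_RGB2BGR))
delta(.43,.3385,.086)
print(atz(p,(259,220),.085,o))
E
```

```text
clock 6.1833 delta [0.0001 0.0014 0.0342] rot [-0.0021  0.0012 -0.0027] pos [0.4287 0.3385 0.1202] F [ 0.1 -0.1  1.9] g 0.04122913415469963
clock 6.2333 delta [-0.0008  0.0008  0.0355] rot [-0.0001 -0.0006 -0.0022] pos [0.4293 0.3394 0.1215] F [ 0.2  0.6 -0.1] g 0.041222180000748135
[0.42789939 0.33850638 0.085     ]
```

View pics/w6c.png

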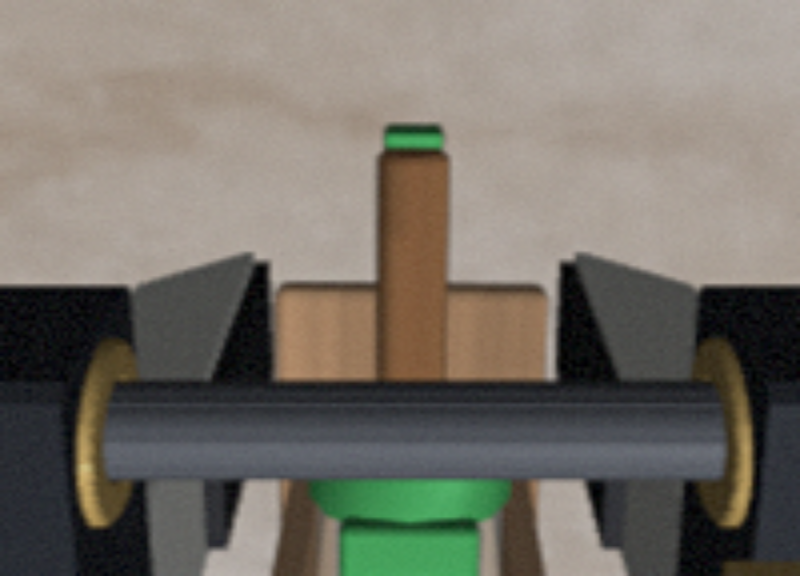

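Rod is centred between the fingers (rod 378–448, fingers 270–560 → both centred at ~414). Going down.

>>> send_rows --motion "0 0.001 0.01 0 0 0 0.45; 0 0.001 0.02 0 0 0 0.45; 0 0.001 0.029 0 0 0 0.45; 0 0.001 0.034 0 0 0 0.45; 0 0.001 0.034 0 0 0 0.45"

```text
clock: 6.65
tool_pos: [0.4295, 0.3379, 0.0853]
tool_rot: [-0.0, 0.743, 0.67, -0.001]
ft_force: [-0.7, -0.3, -0.4]
gripper_width: 0.0412
```

```bash
python3 - <<'E'
from h import *
s=arm.camera('side')
c=cv2.resize(s['frame'][110:165,205:295],None,fx=7,fy=7,interpolation=cv2.INTER_CUBIC)
cv2.imwrite('pics/s7c.png',cv2.cvtColor(c,cv2.COLOR_RGB2BGR))
delta(.43,.3385,.086)
E
```

```text
clock 6.7 delta [ 0.0003  0.0001 -0.0001] rot [-0.0013  0.0011 -0.0028] pos [0.4299 0.3382 0.0859] F [-0.  -0.  -0.2] g 0.04089427494354492
```

View pics/s7c.png

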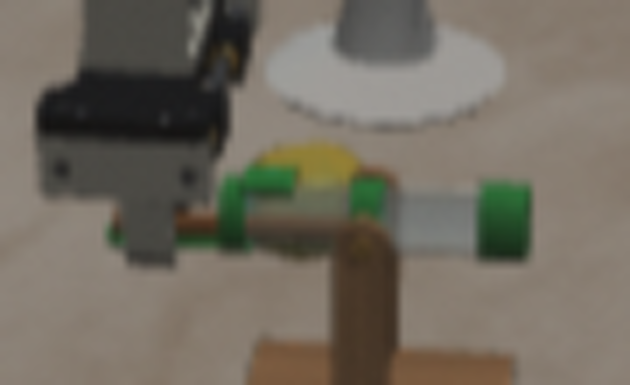

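```bash
python3 - <<'E'
from h import *
s=arm.camera('side')
c,d=ray(s,(205+152/7,110+263/7))
for y in (.298,.305,.31,.318): print(y,c+d*(y-c[1])/d[1])
E
```

```text
0.298 [0.42727619 0.298      0.08599913]
0.305 [0.42685374 0.305      0.08206304]
0.31 [0.42655199 0.31       0.07925154]
0.318 [0.42606919 0.318      0.07475315]
```

>>> send_rows --motion "0 0 0.002 0 0 0 0.3; 0 0 0.002 0 0 0 0.1; 0 0 0.002 0 0 0 0; 0 0 0.002 0 0 0 0; 0 0 0.002 0 0 0 0" --grip_force 20

```text
clock: 7.17
tool_pos: [0.4306, 0.3386, 0.0849]
tool_rot: [0.0, 0.743, 0.669, 0.0]
ft_force: [1.2, -0.2, 0.4]
gripper_width: 0.0126
```

>>> send_rows --motion "0 0 0 0 0 0 0; 0 0 0 0 0 0 0; 0 0 0 0 0 0 0; 0 0 0 0 0 0 0"

```text
clock: 7.5
tool_pos: [0.4306, 0.3385, 0.0848]
tool_rot: [0.0, 0.743, 0.669, 0.0]
ft_force: [0.1, -0.4, 0.2]
gripper_width: 0.011
```

```bash
python3 - <<'E'
from h import *
s=arm.camera('side')
c=cv2.resize(s['frame'][110:165,205:295],None,fx=5,fy=5,interpolation=cv2.INTER_CUBIC)
o=arm.get_obs();p=arm.camera('wrist');print(o['gripper_width'])
c=cv2.vconcat([c,cv2.resize(p['frame'][180:280,205:305],(450,320))])
cv2.imwrite('pics/s8c.png',cv2.cvtColor(c,cv2.COLOR_RGB2BGR))
E
```

```text
0.011097571730029093
```

View pics/s8c.png

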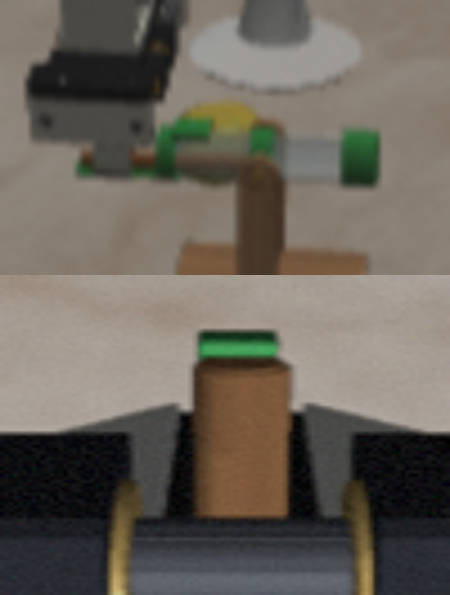

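>>> send_rows --motion "0 0 -0.003 0 0 0 0; 0 0 -0.006 0 0 0 0; 0 0 -0.009 0 0 0 0; 0 0 -0.012 0 0 0 0; 0 0 -0.012 0 0 0 0" --grip_force 25

```text
clock: 8.02
tool_pos: [0.4309, 0.339, 0.0976]
tool_rot: [-0.0, 0.743, 0.669, 0.001]
ft_force: [-0.8, -0.1, -0.3]
gripper_width: 0.0113
```

```bash
python3 - <<'E'
from h import *
delta(.43,.3385,.096)
s=arm.camera('side')
c=cv2.resize(s['frame'][110:165,205:295],None,fx=7,fy=7,interpolation=cv2.INTER_CUBIC)
delta(.43,.3385,.096)
cv2.imwrite('pics/s9c.png',cv2.cvtColor(c,cv2.COLOR_RGB2BGR))
E
```

```text
clock 8.0167 delta [-0.0006 -0.0008  0.0016] rot [ 0.0008 -0.0009 -0.0029] pos [0.4309 0.339  0.0976] F [-0.8 -0.1 -0.3] g 0.011314951262447089
clock 8.0667 delta [-0.0004 -0.0007  0.0013] rot [ 0.0007 -0.0007 -0.003 ] pos [0.4308 0.3389 0.0973] F [0.3 0.7 0.1] g 0.011143157921762202
```

View pics/s9c.png

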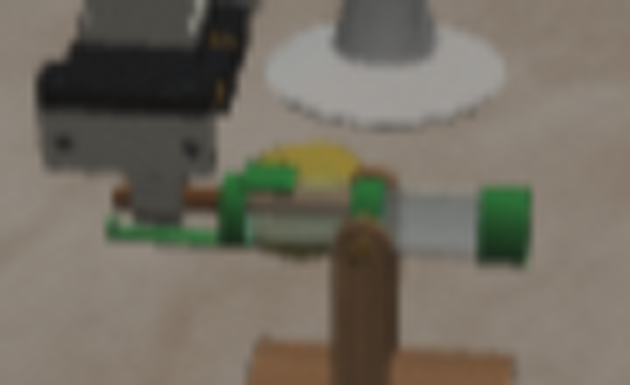

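>>> send_rows --motion "0 -0.008 0 0 0 0 0; 0 -0.02 0 0 0 0 0; 0 -0.034 0 0 0 0 0; 0 -0.048 0 0 0 0 0; 0 -0.06 0 0 0 0 0"

```text
clock: 8.48
tool_pos: [0.368, 0.345, 0.0965]
tool_rot: [-0.0, 0.742, 0.67, -0.001]
ft_force: [0.0, 0.4, -0.3]
gripper_width: 0.011
```

```bash
python3 - <<'E'
from h import *
s=arm.camera('side')
c=cv2.resize(s['frame'][105:165,185:295],None,fx=6,fy=6,interpolation=cv2.INTER_CUBIC)
delta(.43,.3385,.096)
cv2.imwrite('pics/s10c.png',cv2.cvtColor(c,cv2.COLOR_RGB2BGR))
E
```

```text
clock 8.5333 delta [-0.0004  0.0649  0.0002] rot [-0.0028  0.0012  0.0011] pos [0.3655 0.3454 0.0964] F [-4.  -0.3 -1.2] g 0.010861501570629517
```

View pics/s10c.png

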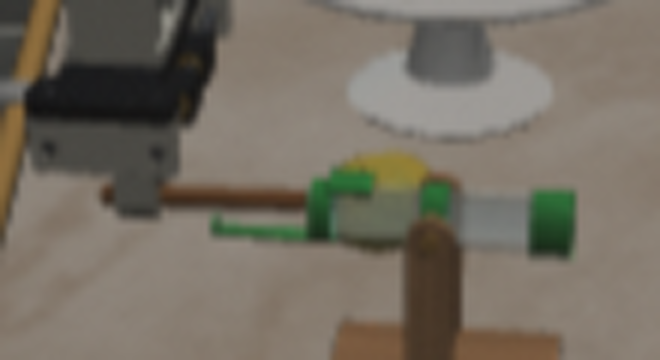

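>>> send_rows --motion "0 -0.012 0 0 0 0 0; 0 -0.026 0 0 0 0 0; 0 -0.04 0 0 0 0 0; 0 -0.054 0 0 0 0 0; 0 -0.066 0 0 0 0 0"

```text
clock: 8.95
tool_pos: [0.3032, 0.3517, 0.0967]
tool_rot: [-0.0, 0.743, 0.67, -0.0]
ft_force: [-0.4, 0.3, -0.3]
gripper_width: 0.0114
```

>>> send_rows --motion "0 0 -0.015 0 0 0 0; 0 0 -0.04 0 0 0 0; 0 0 -0.065 0 0 0 0; 0 0 -0.08 0 0 0 0; 0 0 -0.08 0 0 0 0"

```text
clock: 9.37
tool_pos: [0.3059, 0.3537, 0.1799]
tool_rot: [-0.0, 0.743, 0.67, 0.003]
ft_force: [0.3, 0.5, -0.5]
gripper_width: 0.0111
```

```bash
python3 - <<'E'
from h import *
delta(.42,-.014,.15)
s=arm.camera('side');save(s,'s11')
t=arm.camera('top');save(t,'t11')
for p in (s,t):
    r=arm.outline_of(p,'platter')[0]; print(r['centre'],atz(p,r['centre'],.015))
E
```

```text
clock 9.3667 delta [-0.3541  0.1513  0.0288] rot [ 0.004  -0.0048 -0.0025] pos [0.3059 0.3537 0.1799] F [ 0.3  0.5 -0.5] g 0.011136375205455823
[235.9, 229.6] [ 0.46377276 -0.01457323  0.015     ]
[251.2, 214.1] [ 0.45234347 -0.0167423   0.015     ]
```

View pics/s11.png

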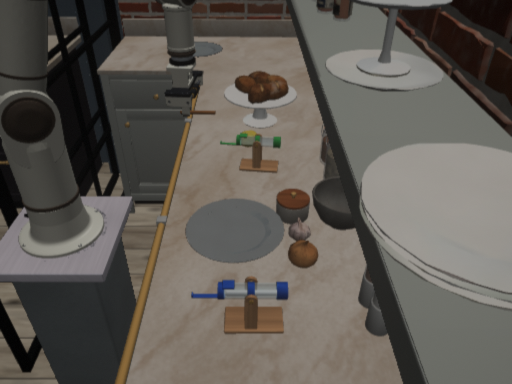

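View pics/t11.png

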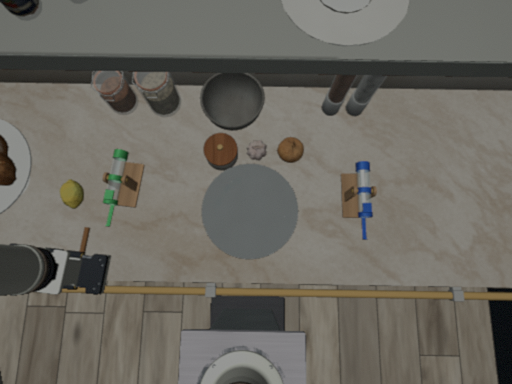

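>>> send_rows --motion "-0.02 0.025 0 0 0 0 0; -0.058 0.055 0 0 0 0 0; -0.098 0.085 0 0 0 0 0; -0.14 0.115 0 0 0 0 0; -0.18 0.14 0 0 0 0 0"

```text
clock: 9.98
tool_pos: [0.4117, 0.1832, 0.1755]
tool_rot: [-0.0, 0.743, 0.67, -0.001]
ft_force: [0.9, 0.6, -0.3]
gripper_width: 0.0111
```

```bash
python3 -c "
from h import *
delta(.4215,-.0117,.15)"
```

```text
clock 9.9833 delta [-0.1929  0.0299  0.0256] rot [-0.0018  0.0009 -0.0024] pos [0.4117 0.1832 0.1755] F [ 0.9  0.6 -0.3] g 0.011086955333587108
```

>>> send_rows --motion "-0.035 0.005 0.005 0 0 0 0; -0.07 0.01 0.01 0 0 0 0; -0.105 0.015 0.015 0 0 0 0; -0.14 0.015 0.02 0 0 0 0; -0.165 0.015 0.025 0 0 0 0"

```text
clock: 10.4
tool_pos: [0.4079, 0.0163, 0.1502]
tool_rot: [-0.001, 0.744, 0.669, -0.001]
ft_force: [1.1, -0.4, -0.5]
gripper_width: 0.0112
```

>>> send_rows --motion "0 0 0 0 0 0 0; 0 0 0 0 0 0 0; 0 0 0 0 0 0 0"

```text
clock: 10.65
tool_pos: [0.4092, 0.0201, 0.1511]
tool_rot: [-0.001, 0.743, 0.67, -0.0]
ft_force: [0.8, 0.3, -0.0]
gripper_width: 0.011
```

```bash
python3 - <<'E'
from h import *
delta(.4215,-.0117,.07)
s=arm.camera('side');save(s,'s12')
c=cv2.resize(s['frame'][150:270,170:310],None,fx=5,fy=5,interpolation=cv2.INTER_CUBIC)
cv2.imwrite('pics/s12c.png',cv2.cvtColor(c,cv2.COLOR_RGB2BGR))
E
```

```text
clock 10.65 delta [-0.0304  0.0157  0.0811] rot [-0.0013 -0.0002 -0.0028] pos [0.4092 0.0201 0.1511] F [ 0.8  0.3 -0. ] g 0.01103694449097114
```

View pics/s12c.png

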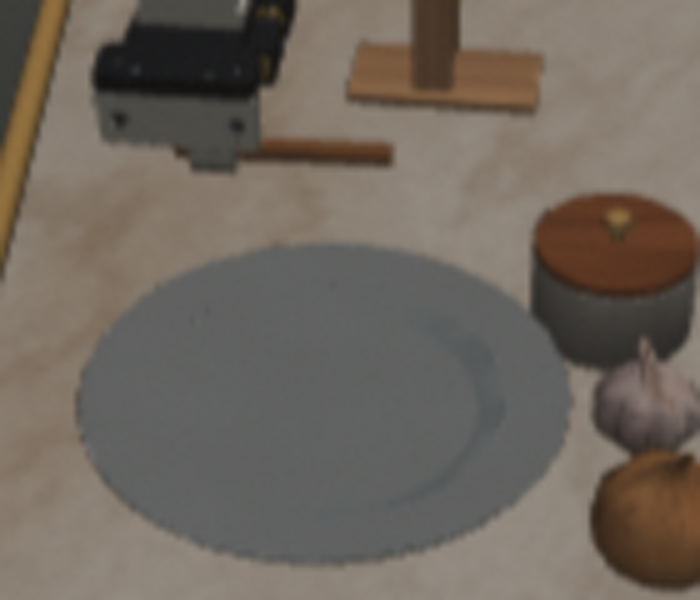

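>>> send_rows --motion "-0.01 0.005 0.02 0 0 0 0; -0.02 0.01 0.04 0 0 0 0; -0.03 0.016 0.06 0 0 0 0; -0.03 0.016 0.08 0 0 0 0; -0.03 0.016 0.1 0 0 0 0"

```text
clock: 11.12
tool_pos: [0.4233, -0.0109, 0.0509]
tool_rot: [0.0, 0.742, 0.67, 0.001]
ft_force: [0.2, 0.7, -0.0]
gripper_width: 0.0111
```

>>> send_rows --motion "0 0 0.01 0 0 0 0; 0 0 0.018 0 0 0 0; 0 0 0.022 0 0 0 0; 0 0 0.024 0 0 0 0; 0 0 0.024 0 0 0 0"

```text
clock: 11.53
tool_pos: [0.4228, -0.0116, 0.0279]
tool_rot: [0.0, 0.743, 0.67, 0.0]
ft_force: [0.7, 0.2, 0.2]
gripper_width: 0.0111
```

```bash
python3 - <<'E'
from h import *
delta(.4215,-.0117,.018)
s=arm.camera('side')
c=cv2.resize(s['frame'][180:280,170:310],None,fx=5,fy=5,interpolation=cv2.INTER_CUBIC)
cv2.imwrite('pics/s13c.png',cv2.cvtColor(c,cv2.COLOR_RGB2BGR))
delta(.4215,-.0117,.018)
E
```

```text
clock 11.5333 delta [-0.0002 -0.0012  0.0099] rot [ 0.0004 -0.0002 -0.0023] pos [ 0.4228 -0.0116  0.0279] F [0.7 0.2 0.2] g 0.011133140043447544
clock 11.5833 delta [-0.0001 -0.0014  0.0102] rot [ 0.0009 -0.0002 -0.0025] pos [ 0.4229 -0.0118  0.0282] F [ 0.3 -0.8 -0.3] g 0.011120213279289692
```

View pics/s13c.png

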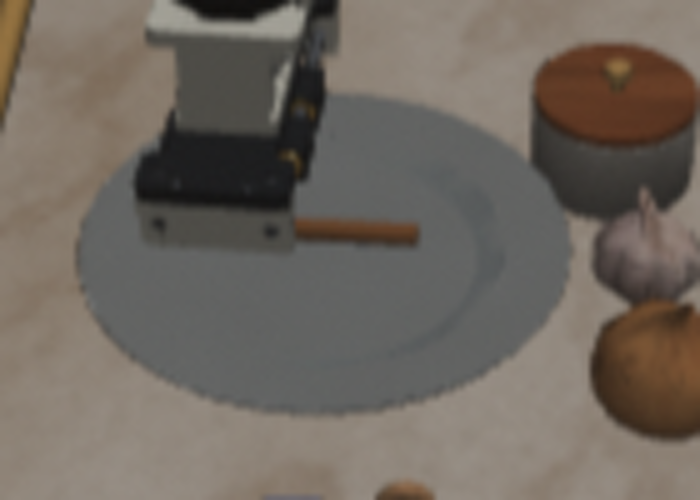

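>>> send_rows --motion "0 0 0.003 0 0 0 0; 0 0 0.006 0 0 0 0; 0 0 0.008 0 0 0 0; 0 0 0.01 0 0 0 0; 0 0 0.01 0 0 0 0"

```text
clock: 12.0
tool_pos: [0.4222, -0.0121, 0.0174]
tool_rot: [-0.0, 0.743, 0.669, -0.0]
ft_force: [-0.3, 0.4, -1.2]
gripper_width: 0.011
```

>>> send_rows --motion "0 0 0.001 0 0 0 0; 0 0 0.002 0 0 0 0; 0 0 0.002 0 0 0 0"

```text
clock: 12.25
tool_pos: [0.4224, -0.012, 0.0167]
tool_rot: [-0.0, 0.743, 0.669, -0.0]
ft_force: [-3.8, 0.1, 16.8]
gripper_width: 0.0106
```

>>> send_rows --motion "0 0 -0.001 0 0 0 0; 0 0 -0.001 0 0 0 0.14; 0 0 -0.001 0 0 0 0.16; 0 0 -0.001 0 0 0 0.2; 0 0 -0.001 0 0 0 0.25"

```text
clock: 12.67
tool_pos: [0.4227, -0.0123, 0.0168]
tool_rot: [0.0, 0.743, 0.669, 0.0]
ft_force: [-0.6, -1.7, 4.2]
gripper_width: 0.0207
```

>>> send_rows --motion "0 0 0 0 0 0 0.35; 0 0 0 0 0 0 0.4; 0 0 0 0 0 0 0.4; 0 0 -0.001 0 0 0 0.4; 0 0 -0.003 0 0 0 0.4"

```text
clock: 13.08
tool_pos: [0.4218, -0.0117, 0.0194]
tool_rot: [-0.001, 0.743, 0.67, -0.0]
ft_force: [-0.2, 0.8, 0.4]
gripper_width: 0.0363
```

>>> send_rows --motion "0 0 -0.015 0 0 0 0.4; 0 0 -0.04 0 0 0 0.4; 0 0 -0.075 0 0 0 0.4; 0 0 -0.11 0 0 0 0.4; 0 0 -0.15 0 0 0 0.4"

```text
clock: 13.5
tool_pos: [0.4208, -0.0116, 0.1703]
tool_rot: [-0.001, 0.743, 0.67, -0.001]
ft_force: [1.1, 0.1, -0.1]
gripper_width: 0.0368
```

>>> send_rows --motion "0.03 0 -0.02 0 0 0 0.4; 0.07 0 -0.02 0 0 0 0.4; 0.11 0 -0.02 0 0 0 0.4; 0.15 0 -0.02 0 0 0 0.4; 0.18 0 -0.02 0 0 0 0.4"

```text
clock: 13.92
tool_pos: [0.4406, 0.1708, 0.1902]
tool_rot: [-0.0, 0.742, 0.67, 0.001]
ft_force: [-0.5, 0.3, -0.4]
gripper_width: 0.0365
```

```bash
python3 - <<'E'
from h import *
delta(.4215,-.0117,.018)
s=arm.camera('side');save(s,'s14')
t=arm.camera('top');save(t,'t14')
for p in (s,t):
  for n in ('wood_dowel_mid','platter','green_pad'):
    print(n,[(r['centre'],r['score'],atz(p,r['centre'],.014).round(3)) for r in arm.search_frame(p,n)][:2])
E
```

```text
clock 13.9167 delta [-0.1838 -0.0006  0.1719] rot [ 0.0006 -0.0017 -0.0006] pos [0.4406 0.1708 0.1902] F [-0.5  0.3 -0.4] g 0.036474985882297875
wood_dowel_mid [([229.6, 225.4], 0.46, array([0.446, 0.004, 0.014]))]
platter [([234.4, 232.5], 0.86, array([ 0.46 , -0.025,  0.014]))]
green_pad [([256.4, 139.9], 0.9, array([0.523, 0.483, 0.014]))]
wood_dowel_mid [([247.7, 215.0], 0.64, array([ 0.45 , -0.007,  0.014]))]
platter [([249.9, 213.0], 0.72, array([ 0.455, -0.013,  0.014]))]
green_pad []
```

View pics/s14.png

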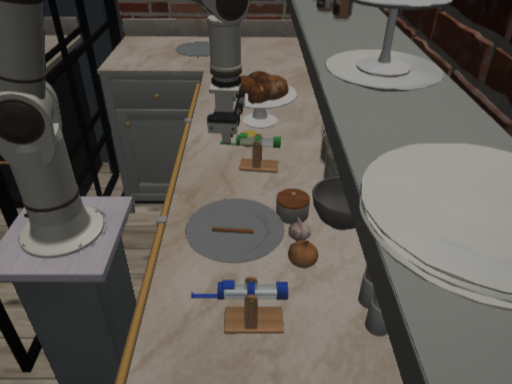

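View pics/t14.png

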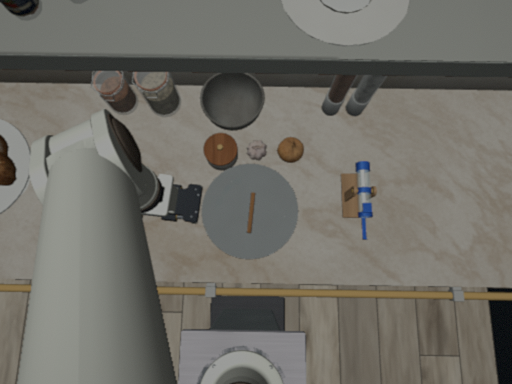

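>>> send_rows --motion "0 0 0 0 0 0 0.4; 0 0 0 0 0 0 0.4; 0 0 0 0 0 0 0.4; 0 0 0 0 0 0 0.4; 0 0 0 0 0 0 0.4"

```text
clock: 14.73
tool_pos: [0.4411, 0.1668, 0.1898]
tool_rot: [0.0, 0.743, 0.669, 0.0]
ft_force: [0.6, -0.5, -0.4]
gripper_width: 0.0366
```

```bash
python3 - <<'E'
from h import *
s=arm.camera('side');t=arm.camera('top')
a=cv2.resize(s['frame'][190:270,180:300],None,fx=4,fy=4);b=cv2.resize(t['frame'][155:265,190:310],None,fx=4*1,fy=2.5)
a2=cv2.imread('pics/s14.png')[190:270,180:300]
print(np.abs(a2[:,:,::-1].astype(int)-s['frame'][190:270,180:300]).max(), np.abs(a2[:,:,::-1].astype(int)-s['frame'][190:270,180:300]).mean())
cv2.imwrite('pics/f.png',cv2.cvtColor(cv2.vconcat([a,b]),cv2.COLOR_RGB2BGR))
E
```

```text
3 0.49159722222222224
```

View pics/f.png

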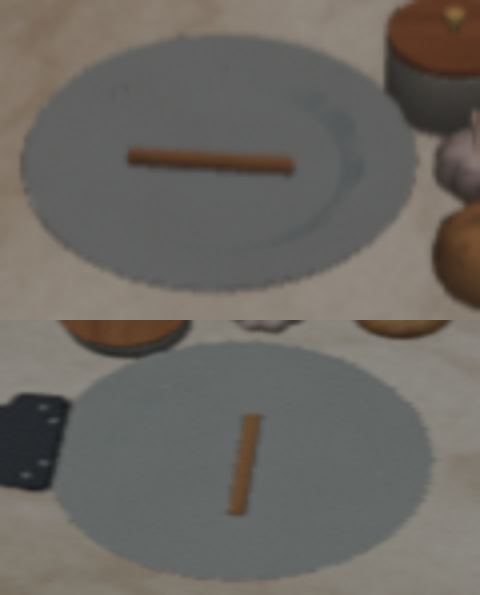

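The dowel lies flat and still in the middle of the platter, and the arm is clear. Handing in.

```bash
python3 -c "
from h import *
print(arm.close_job())"
```

```text
the job is handed in; nothing more can be done
None
```

The wooden dowel is out of the green tube and lying flat in the middle of the grey platter, and the job was handed in at about 15 s.

I pressed the green pad with closed fingers until the dowel slid out to the lip. Then I let the tube swing back level, gripped the exposed end and raised it 12 mm. I drew it out level along the tube, laid it on the platter and backed off.

**Last checks:**
- **Position:** in the top picture the dowel's middle is at about (251, 213) and the platter's centre at about (250, 212), so it is centred to within a few millimetres. The network's own estimates were less tidy: from the top camera its dowel centre was about 8 mm off its platter centre, and from the side camera about 30 mm off. The pictures themselves show it central.
- **At rest:** two side pictures about 0.8 s apart were the same apart from noise, so the dowel was not rolling.
- **Clearance:** the gripper was open and about 0.18 m from the dowel, with the wrist force back to zero.
- **Blue tube:** it was never approached and looks unchanged in the pictures.
- **Forces:** the highest wrist readings were about 26 N while pressing the tube, which went to or close to its stop, and about 17 N when the fingertips touched the platter.

The gripper closed to 11 mm on the 12 mm dowel. I did not track down the difference; the dowel never slipped.

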